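# Pop open the touch-latch slide case

## Robot

A 6-joint arm with a two-finger parallel gripper is mounted at the origin on the work surface. World frame = base frame: x ahead of the robot, y to its left, z up, the work surface at z = 0. Lengths are in m, angles in rad, forces in N, time in s.
With the tool pointing down it reaches from about 0.3 to 0.775 m from the base axis. Payload 14.6 kg.
Tool frame: the origin (TCP) lies at the very end of the fingers, on their centre line; the grasp point (between the pads) lies 19 mm behind it (env.grasp_offset is the distance from the TCP to the grasp point, in m); z points along the fingers, y is the line along which they close (so a half turn about z gives the same grasp; the last joint's range is limited). The gripper opens to 85 mm and grips with 20 to 120 N. Pads are 22 mm wide; open, the fingers measure 114 mm over their backs; the gripper's body (76 mm by 85 mm) begins 54 mm behind the grasp point. The pads swing forward as they close: fully open they stand 13 mm farther back than shut.
Start: joints at [-1.39, 0.3, 1.521, -0, 1.321, -0.067], TCP at [0.135, -0.533, 0.231] pointing down, gripper open.
Joint ranges: [-3.03, 3.03], [-0.79, 2.21], [0.23, 2.52], [-1.04, 4.18], [0, 3.07], [-2.55, 2.55]. Speed limits (rad/s): [2.22, 2.22, 2.57, 3.14, 3.14, 3.14].

## Interface

Orientations are given as a unit quaternion [x, y, z, w].
In Python, from station import env gives the robot as it stands.
- The arm moves only by the shell command python3 -m handwheel 'ROWS' [OPENING] [FORCE]. ROWS is JSON, a list of rows, each a list of 6 numbers: the shift along the tool's x, y, z scaled (see below), then the turn, a rotation vector about the tool's x, y, z scaled (see below). In form: [[tx, ty, tz, wx, wy, wz], ...]. A call has 1 to 8 rows; each row shifts and turns the commanded pose from where the row before left it, along the tool's axes as they then stand; what a row does not reach is not made up. The controller multiplies each number of a shift by 0.04 m and each number of a turn by 0.08 rad. A row lasts 1/8 s, in which the tool goes at most 62.5 mm and 10.7 degrees, less where a joint would pass 70% of its speed; a pose out of reach is approached as far as the arm can. A call with a number of a shift or a turn outside -1 to 1 is refused whole. A call with a gripper value outside its range is refused whole. OPENING is the opening, from 0 (shut) to 1 (fully open), set as the call begins (- or left out, the last holds). The fingers move at their own pace and stop on an object; FORCE is the grip in N (left out, the last holds). Time passes only in rows, so rows that do not move let the fingers close. It gives the time, the measured TCP pose, the force, the opening and the grip force at its end, in the units of the state.
- env.read_state(): the state, without advancing time (a new reading comes with each control period).
- env.read_camera(name): name is "side" or "top" or "wrist"; returns the picture (400x640x3 uint8, red, green, blue); there is no depth.
- env.calibration(name): a dict with "mtx" (3x3 intrinsics, pixels), "position" and "orientation" of the camera in the world. Camera axes: x right, y up, looking along -z (the intrinsics and any distortion apply to the point x, -y, -z); pixel columns grow to the right and rows downward; lengths in m; the calibration is good to about 2 mm. A picture is of the moment at which its call begins: read the wrist's pose just before it. calibration takes no time and is no camera call; for the wrist camera it gives the pose at the moment of the call.
- env.job_done(): hands the job in; it is judged then, once.
The state is a dict: "time_s": time; "joint_positions": joint angles; "qd": joint speeds; "effort": joint torques, N m; "tool_pos": TCP position; "eef_rot": TCP orientation; "contact_force": force on the tool from outside, world axes, zero at the start; "ft_torque": the same for the moment, N m; "width": finger opening in m; "finger_force": force on a finger pad.
Only numpy, scipy, OpenCV 4.12 (cv2) and the standard library are available. Lean on these libraries where they do the work, as an engineer would, in place of code of your own. Each camera call takes 0.05 s, during which the arm holds its last target. There are 200 camera calls.

## Task

Open the compartment of the wooden case that the small cardboard slide box is lying on. First push the slide box sideways with the fingertips, without lifting it, until it lies flat on the fixed middle strip of the case, clear of both lids; then press down on the freed lid at its front edge until the catch lets go, and move away so that the spring raises the lid ajar. Leave the jar, the lid it stands on and everything else on the bench alone.

Things in the scene. Friction and masses are not known exactly. Their poses are not given: they have to be found in the camera images.
- case: Low wooden storage case fixed to the bench, 190 mm (x) by 400 mm (y), 90 mm high. Origin: centre of its underside; x to its rear (away from the robot), y to its left, z up. On top two equal white lids, 142 (x) by 128 (y) mm, centred at y = +125.5 and -125.5 mm, hinged at the rear (x = +71 mm), tops at z = 91 mm. One carries the slide box, the other the jar; which varies.
- strip_mid (a point): Centre of the top of the fixed flat strip between the two lids. The strip spans y = -60 to +60 mm and the full depth of the case; its top is at z = 90 mm in the case's frame. Axes as the case.
- lid_left_press (a point): Press spot of the left lid (+y): a flush round metal disc, 18 mm across, on the lid's top, 122 mm from the hinge and 20 mm behind the free front edge, on the lid's centre line. It moves with the lid.
- lid_right_press (a point): Press spot of the right lid (-y): same as the left one.
- lid_left (a joint): Angle of the left lid, rad: 0 shut and latched, negative pressed in (stop at -0.045, some 5.5 mm down at the press spot), about 0.45 sprung ajar (press spot some 53 mm higher). Touch latch: pressed 3 to 4 mm down at the press spot (6 to 7 N) the catch lets go; as the finger goes up, a damped spring raises the lid. It does not catch again.
- lid_right (a joint): Opening angle of the right lid, same as the left one.
- slide_box_mid (a point): Centre (half-way up) of the slide box: a loose closed cardboard box 70 mm (its x) by 45 mm (its y), 28 mm high, about 0.12 kg, with a thin pale line round it, lying flat on one of the lids.
- jar_mid (a point): Centre (half-way up) of a closed glass jar with a black cap, 48 mm across and 65 mm tall, standing on the other lid. To be left alone.
- pencil_case: Black pencil case, 210 by 85 by 55 mm, loose on the bench to the right; origin under its centre. Bystander.
- petri_dish: Open glass dish, 90 mm across, 15 mm high, on the bench behind the case; origin under its centre. Bystander.
- beaker: Glass beaker, 66 mm across, 85 mm tall, on the bench to the left; origin under its centre. Bystander. Further left (0.45 m or more left of the robot's centre line) stands a school microscope about 330 mm tall.
- ruler: Wooden ruler, 30 by 300 mm (its y), 5 mm thick, on the bench in front of the case; origin under its centre. Bystander.
There are look-alikes about, which are no part of the job. Leave any orange or yellow look-alike of the part that bears jar_mid alone. There is more than one size of the part that bears slide_box_mid; the job needs the larger.

How it is judged:
On the way, in this order (a step that is already met when the one before it is completed fails the run):
1. the slide box lies flat on the middle strip, both lids still shut (y of slide_box_mid in the frame of case between -0.038 and 0.038 m and x of slide_box_mid in the frame of case between -0.085 and 0.085 m and z of slide_box_mid in the frame of case between 0.098 and 0.112 m and angle between slide_box_mid's own z axis and vertical below 0.06 rad and value of joint each of lid_left, lid_right below 0.03 rad), for 0.2 s.
2. the freed lid has sprung ajar, the other lid is shut (((y of jar_mid in the frame of case above 0 m and value of joint lid_right above 0.3 rad and value of joint lid_left below 0.03 rad) or (y of jar_mid in the frame of case below 0 m and value of joint lid_left above 0.3 rad and value of joint lid_right below 0.03 rad))), for 0.2 s.
At the end, for the whole second after the job is handed in: the slide box lies flat (within 0.06 rad) on the middle strip, its centre within 38 mm of the strip's centre line; the lid without the jar stands ajar (over 0.30 rad) and at rest, the lid under the jar is shut (under 0.03 rad) (y of slide_box_mid in the frame of case between -0.038 and 0.038 m and x of slide_box_mid in the frame of case between -0.085 and 0.085 m and z of slide_box_mid in the frame of case between 0.098 and 0.112 m and angle between slide_box_mid's own z axis and vertical below 0.06 rad and ((y of jar_mid in the frame of case above 0 m and value of joint lid_right above 0.3 rad and value of joint lid_left below 0.03 rad) or (y of jar_mid in the frame of case below 0 m and value of joint lid_left above 0.3 rad and value of joint lid_right below 0.03 rad)) and velocity of joint each of lid_left, lid_right below 0.1 rad/s); the robot touches nothing.
It fails at once if the slide box is lifted (over 12 mm), tipped over or falls off the case (z of slide_box_mid in the frame of case below 0.08 m or z of slide_box_mid in the frame of case above 0.117 m or angle between slide_box_mid's own z axis and vertical above 0.5 rad).
It fails at once if a lid springs open while the slide box is not yet on the middle strip (not (y of slide_box_mid in the frame of case between -0.038 and 0.038 m and x of slide_box_mid in the frame of case between -0.085 and 0.085 m and z of slide_box_mid in the frame of case between 0.098 and 0.112 m and angle between slide_box_mid's own z axis and vertical below 0.06 rad) and value of joint any of lid_left, lid_right above 0.06 rad).
It fails at once if the lid under the jar springs open ((y of jar_mid in the frame of case above 0 m and value of joint lid_left above 0.06 rad) or (y of jar_mid in the frame of case below 0 m and value of joint lid_right above 0.06 rad)).
It fails at once if the jar is shifted over 15 mm or tipped (distance of jar_mid from where it was at the start of the episode above 0.015 m or angle between jar_mid's own z axis and vertical above 0.3 rad).
It fails at once if a bystander on the bench is shifted over 20 mm (distance of any of pencil_case, petri_dish, beaker, ruler from where it was at the start of the episode above 0.02 m).
It also fails if it takes over 43 s, if anything falls off the work surface, if the arm or the gripper's body presses on something with over 40 N, if the wrist force passes 120 N, or if a joint passes its speed limit or range.

## Working session

There is one attempt and no reset: what is moved stays moved. The work goes in short steps, Python scripts to look and compute and a shell command to move; the robot and the scene stay as the last step left them, time stands still between calls to the robot, and variables do not carry over. Pictures are saved under pics/ and viewed, at most 10 in all, crops included, and the job is handed in when it is done.

```bash
ls; mkdir -p pics; python3 - <<'E'
from station import env
import cv2
s=env.read_state();print({k:s[k] for k in('time_s','tool_pos','eef_rot','width','contact_force')})
for n in('top','side'):
    cv2.imwrite(f'pics/{n}0.png',env.read_camera(n)[:,:,::-1]); c=env.calibration(n);print(n,c)
E
```

```text
pics
{'time_s': 0.0, 'tool_pos': array([ 0.1348386 , -0.53296791,  0.23071674]), 'eef_rot': array([ 9.92334588e-01,  1.23578783e-01, -3.85705942e-05, -5.91027323e-04]), 'width': 0.08541724091298433, 'contact_force': array([ 0.25116837, -0.7939026 ,  0.16300737])}
top {'mtx': array([[422.15713145,   0.        , 319.05616827],
       [  0.        , 422.15713145, 203.39781232],
       [  0.        ,   0.        ,   1.        ]]), 'position': array([ 0.40644123, -0.00335974,  1.51531265]), 'orientation': array([-0.03437986,  0.03942904,  0.71517176, -0.69698833])}
side {'mtx': array([[520.95528565,   0.        , 322.23074796],
       [  0.        , 520.95528565, 208.7060785 ],
       [  0.        ,   0.        ,   1.        ]]), 'position': array([0.46477029, 1.30070952, 1.19799978]), 'orientation': array([-0.01373958,  0.42164053,  0.90576537, -0.04024411])}
```

View pics/top0.png

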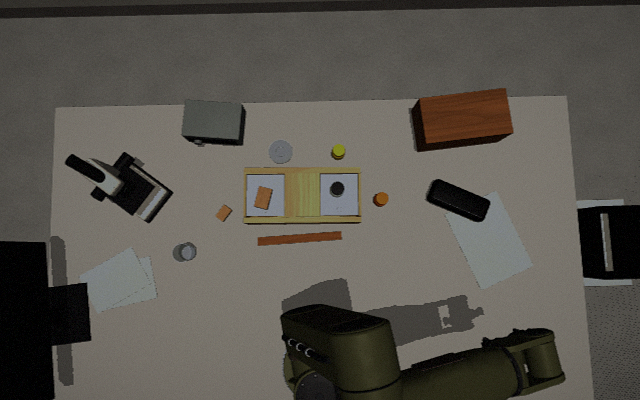

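View pics/side0.png

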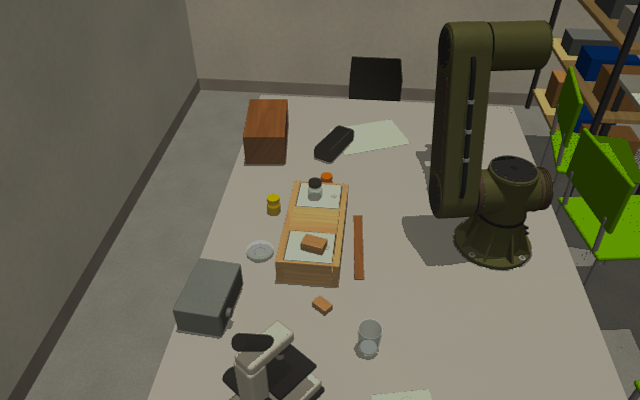

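The top view shows two candidates. The box at (263,197) lies on the left lid, and a smaller one at (224,213) lies on the bench. The larger one on the lid fits the description. The jar with the black cap is at (337,189) on the right lid, and the yellow (338,152) and orange (381,199) jars are look-alikes. Next I measure and confirm in a crop.

```bash
cat > h.py <<'E'
import numpy as np,cv2
from scipy.spatial.transform import Rotation as R
from station import env
def ray(n,px,z,c=None):
    c=c or env.calibration(n);M=c['mtx'];px=np.atleast_2d(px).astype(float)
    d=np.c_[(px[:,0]-M[0,2])/M[0,0],-(px[:,1]-M[1,2])/M[1,1],-np.ones(len(px))]
    d=R.from_quat(c['orientation']).apply(d);p=np.array(c['position'])
    return p+d*((z-p[2])/d[:,2])[:,None]
def proj(n,P,c=None):
    c=c or env.calibration(n);M=c['mtx'];q=R.from_quat(c['orientation']).inv().apply(np.atleast_2d(P)-c['position'])
    return np.c_[M[0,2]-M[0,0]*q[:,0]/q[:,2],M[1,2]+M[1,1]*q[:,1]/q[:,2]]
def blobs(mask,amin=60):
    cs,_=cv2.findContours(mask.astype(np.uint8),cv2.RETR_EXTERNAL,cv2.CHAIN_APPROX_NONE)
    return [c for c in cs if cv2.contourArea(c)>amin]
def rect(n,c,z):
    P=ray(n,c.reshape(-1,2),z)[:,:2]; (x,y),(w,h),a=cv2.minAreaRect((P*1000).astype(np.float32)); return np.round([x,y,w,h,a],1)
E
python3 - <<'E'
from h import *
im=cv2.imread('pics/top0.png');hsv=cv2.cvtColor(im,cv2.COLOR_BGR2HSV)
x0,y0,x1,y1=205,140,400,250
cv2.imwrite('pics/crop0.png',cv2.resize(im[y0:y1,x0:x1],None,fx=4,fy=4,interpolation=cv2.INTER_CUBIC))
for p in[(263,197),(252,185),(300,190),(224,213),(345,205),(248,200),(285,172)]:print(p,hsv[p[1],p[0]])
E
```

```text
(263, 197) [ 14 149 127]
(252, 185) [110  27 144]
(300, 190) [ 31  97 131]
(224, 213) [ 15 147 128]
(345, 205) [120  24 148]
(248, 200) [109  28 148]
(285, 172) [ 19 127 130]
```

View pics/crop0.png

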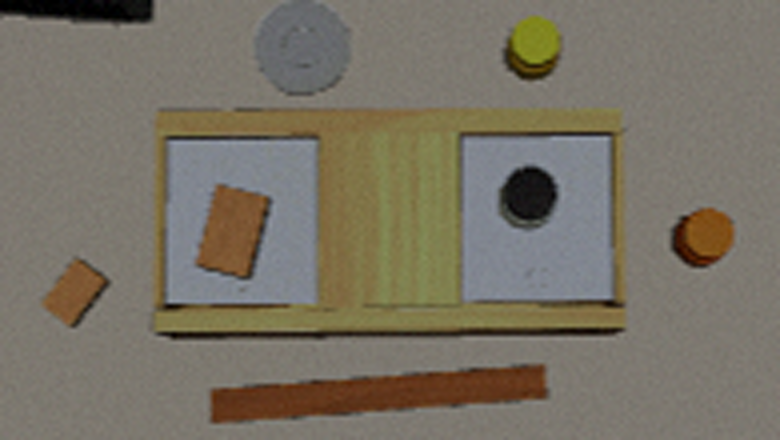

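The crop confirms it: the larger box is on the left lid at crop (233,231), and the small look-alike is on the bench at (75,292). The left press disc is just visible at (243,288).

```bash
python3 - <<'E'
from h import *
im=cv2.imread('pics/top0.png');hsv=cv2.cvtColor(im,cv2.COLOR_BGR2HSV);H,S,V=[hsv[...,i].astype(int) for i in range(3)]
roi=np.zeros(H.shape,bool);roi[160:230,238:368]=1
box=blobs(roi&(H<17)&(S>130)&(V>90))
for c in box: print('box',c.reshape(-1,2).mean(0),rect('top',c,.119))
lid=blobs(roi&(H>95)&(H<135)&(S<60)&(V>110),300)
L=[rect('top',c,.091) for c in lid]
for l in L: print('lid',l)
L=[l[:2] for l in sorted(L,key=lambda l:-l[1])]
c=(L[0]+L[1])/2;u=(L[0]-L[1]);yaw=np.arctan2(-u[0],u[1]);print('mid',c,'sep',np.hypot(*u),'yaw',yaw)
print('disc',ray('top',[[205+243/4,140+288.5/4]],.091))
# side check
im=cv2.imread('pics/side0.png');hsv=cv2.cvtColor(im,cv2.COLOR_BGR2HSV);H,S,V=[hsv[...,i].astype(int) for i in range(3)]
from math import cos,sin
def case(x,y,z):return [c[0]/1000+cos(yaw)*x-sin(yaw)*y,c[1]/1000+sin(yaw)*x+cos(yaw)*y,z]
P=[case(x,y,.09) for x,y in[(-.095,.2),(.095,.2),(.095,-.2),(-.095,-.2)]];print(np.round(proj('top',P)),np.round(proj('side',P)))
for p in proj('side',P):cv2.circle(im,tuple(int(v) for v in p.round()),2,(0,0,255),-1)
d=case(-.051,.1255,.091);print('press L',d)
cv2.circle(im,tuple(int(v) for v in proj('side',[d])[0].round()),1,(255,0,0),-1)
cv2.imwrite('pics/side_c.png',cv2.resize(im[170:295,260:370],None,fx=4,fy=4))
E
```

```text
box [262.76271186 197.        ] [577.9 171.8  42.8  67.4  74.2]
lid [589.3 167.6 122.8 137.9  89. ]
lid [586.3 -84.5 123.1 137.3  88.5]
mid [587.8   41.55] sep 252.117849427604 yaw -0.01189947798923803
disc [[0.53049806 0.16554004 0.091     ]]
[[243. 223.]
 [243. 168.]
 [360. 166.]
 [361. 222.]] [[339. 266.]
 [275. 261.]
 [293. 180.]
 [347. 183.]]
press L [np.float64(0.538296959940221), np.float64(0.16764797391250946), 0.091]
```

View pics/side_c.png

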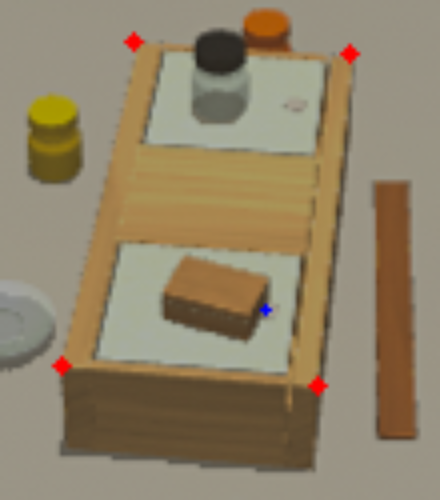

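The projected case corners land on the real ones. The slide box is at (0.578, 0.172) with its long axis at about -16° to x, the strip centre is at (0.588, 0.0415), and the left press spot is at about (0.536, 0.167). I'll move above the box's outer (+y) side with the fingers partly closed, then turn the tool 60°.

```bash
python3 -m handwheel '[[0.87,-0.85,0,0,0,0],[0.87,-0.85,0,0,0,0],[0.87,-0.85,0,0,0,0],[0.87,-0.85,0,0,0,0],[0.87,-0.85,0,0,0,0],[0.87,-0.85,0,0,0,0],[0.87,-0.85,0,0,0,0],[0.87,-0.85,0,0,0,0]]' 0.35 20
python3 -m handwheel '[[0.87,-0.85,0,0,0,0],[0.87,-0.85,0,0,0,0],[0.87,-0.85,0,0,0,0],[0.87,-0.85,0,0,0,0],[0.87,-0.85,0,0,0,0],[0.87,-0.85,0,0,0,0],[0.87,-0.85,0,0,0,0],[0.87,-0.85,0,0,0,0]]'
python3 -m handwheel '[[0.87,-0.85,0,0,0,0],[0.87,-0.85,0,0,0,0],[0,0,0,0,0,-1],[0,0,0,0,0,-1],[0,0,0,0,0,-1],[0,0,0,0,0,-1],[0,0,0,0,0,-1],[0,0,0,0,0,-1]]'
python3 -m handwheel '[[0,0,0,0,0,-1],[0,0,0,0,0,-1],[0,0,0,0,0,-1],[0,0,0,0,0,-1],[0,0,0,0,0,-1],[0,0,0,0,0,-1],[0,0,0,0,0,-1],[0,0,0,0,0,0]]'
```

```text
time_s: 1.1
tool_pos: [0.3385, -0.1997, 0.2312]
eef_rot: [0.992, 0.123, -0.0, -0.0]
contact_force: [0.3, -0.9, 0.3]
width: 0.0301
finger_force: 0.0
time_s: 2.1
tool_pos: [0.5418, 0.1323, 0.231]
eef_rot: [0.992, 0.124, -0.0, 0.0]
contact_force: [0.7, -0.9, 0.6]
width: 0.0303
finger_force: 0.0
time_s: 3.1
tool_pos: [0.5919, 0.2137, 0.2308]
eef_rot: [0.934, 0.357, -0.0, -0.0]
contact_force: [-0.8, 0.2, -0.1]
width: 0.0296
finger_force: 0.0
time_s: 4.1
tool_pos: [0.592, 0.2137, 0.2309]
eef_rot: [0.8, 0.6, -0.0, -0.0]
contact_force: [0.1, -1.0, 0.1]
width: 0.0299
finger_force: 0.0
```

```bash
python3 -m handwheel '[[0,0,0.8,0,0,0],[0,0,0.8,0,0,0],[0,0,0.7,0,0,0],[0,0,0.2,0,0,0],[0,0,0,0,0,0]]'
python3 - <<'E'
from h import *
a=env.read_camera('side')[:,:,::-1];b=env.read_camera('wrist')[:,:,::-1]
cv2.imwrite('pics/s1.png',np.hstack([cv2.resize(a[130:300,230:400],(400,400)),cv2.resize(b,(400,250))[:, :].repeat(1,0) if 0 else cv2.copyMakeBorder(cv2.resize(b,(400,250)),75,75,0,0,cv2.BORDER_CONSTANT)]))
E
```

```text
time_s: 4.72
tool_pos: [0.5922, 0.2138, 0.1316]
eef_rot: [0.8, 0.6, -0.0, -0.0]
contact_force: [-0.1, -0.1, 0.9]
width: 0.0304
finger_force: 0.0
```

View pics/s1.png

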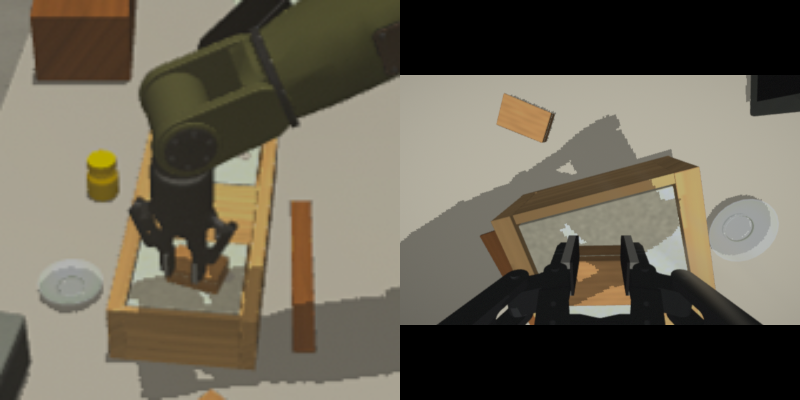

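The left half (side view) shows the fingers above the box's outer edge. The right half (wrist view) shows the box's outer face between the fingers at about full-image (320,275) to (320,299). I'll convert that edge to a position.

```bash
python3 - <<'E'
from h import *
b=cv2.cvtColor(env.read_camera('wrist'),cv2.COLOR_RGB2BGR);h=cv2.cvtColor(b,cv2.COLOR_BGR2HSV)
s=env.read_state();c=env.calibration('wrist');X=R.from_quat(s['eef_rot']).as_matrix()
for r in range(262,330,4):print(r,h[r,300],h[r,340],((ray('wrist',[[320,r]],.119,c)-s['tool_pos'])@X)[0].round(4)[:2],((ray('wrist',[[320,r]],.091,c)-s['tool_pos'])@X)[0].round(4)[:2])
print(proj('wrist',[s['tool_pos']],c))
E
```

```text
262 [ 26  36 150] [ 26  37 144] [-0.0017 -0.0005] [-0.0161 -0.0005]
266 [ 27  34 143] [ 26  34 148] [-0.0039 -0.0005] [-0.0187 -0.0005]
270 [ 25  34 143] [ 26  35 145] [-0.0061 -0.0005] [-0.0213 -0.0005]
274 [ 16 117  74] [ 16 127  70] [-0.0084 -0.0005] [-0.0239 -0.0005]
278 [ 16 127  70] [ 15 126  71] [-0.0106 -0.0005] [-0.0266 -0.0005]
282 [ 16 127  76] [ 15 128  74] [-0.0129 -0.0005] [-0.0292 -0.0005]
286 [ 16 124  74] [ 17 122  71] [-0.0151 -0.0005] [-0.0319 -0.0005]
290 [ 16 106  84] [ 15 117  74] [-0.0174 -0.0005] [-0.0346 -0.0005]
294 [ 16 129  73] [ 17 127  70] [-0.0197 -0.0005] [-0.0373 -0.0005]
298 [ 16 129 105] [ 16 129 105] [-0.0221 -0.0005] [-0.0401 -0.0005]
302 [ 15 136 182] [ 16 134 114] [-0.0244 -0.0005] [-0.0428 -0.0005]
306 [ 16 136 187] [ 16 133 117] [-0.0268 -0.0005] [-0.0456 -0.0005]
310 [ 16 136 187] [ 16 131 113] [-0.0292 -0.0005] [-0.0485 -0.0005]
314 [ 16 136 187] [ 16 132 116] [-0.0316 -0.0005] [-0.0513 -0.0005]
318 [ 16 135 187] [ 16 134 118] [-0.034  -0.0005] [-0.0542 -0.0005]
322 [ 16 135 177] [ 16 132 114] [-0.0365 -0.0005] [-0.057  -0.0005]
326 [ 16 133 115] [ 16 131 113] [-0.0389 -0.0005] [-0.0599 -0.0005]
[[321.20175345 272.41143551]]
```

The face is 22 mm ahead of the TCP, so there is about 11 mm of clearance. I'll lower to z ≈ 0.100 and push along -tool x.

```bash
python3 -m handwheel '[[0,0,0.4,0,0,0],[0,0,0.38,0,0,0],[0,0,0,0,0,0],[-0.2,0,0,0,0,0],[-0.2,0,0,0,0,0],[-0.2,0,0,0,0,0],[-0.2,0,0,0,0,0],[-0.2,0,0,0,0,0]]'
python3 -m handwheel '[[-0.2,0,0,0,0,0],[-0.2,0,0,0,0,0],[-0.2,0,0,0,0,0],[-0.2,0,0,0,0,0],[-0.2,0,0,0,0,0],[-0.2,0,0,0,0,0],[0,0,0,0,0,0]]'
python3 - <<'E'
from h import *
b=cv2.cvtColor(env.read_camera('wrist'),cv2.COLOR_RGB2BGR);a=cv2.cvtColor(env.read_camera('side'),cv2.COLOR_RGB2BGR)
cv2.imwrite('pics/s2.png',np.hstack([cv2.resize(a[130:300,230:400],(400,400)),cv2.copyMakeBorder(cv2.resize(b,(400,250)),75,75,0,0,cv2.BORDER_CONSTANT)]))
E
```

```text
time_s: 5.88
tool_pos: [0.5808, 0.1748, 0.1003]
eef_rot: [0.8, 0.6, 0.0, 0.0]
contact_force: [0.8, 1.2, -0.6]
width: 0.0298
finger_force: 0.4
time_s: 6.75
tool_pos: [0.5674, 0.1287, 0.1001]
eef_rot: [0.8, 0.6, -0.0, -0.0]
contact_force: [-0.8, -0.4, -0.5]
width: 0.0297
finger_force: 0.0
```

View pics/s2.png

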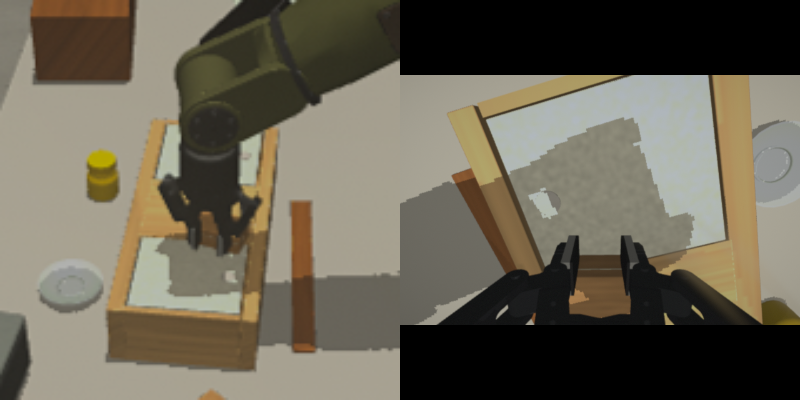

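The box is moving square against both fingertips, with its trailing face at wrist-view row 262 just past the lid edge. I push the rest, then back off and measure.

```bash
python3 -m handwheel '[[-0.2,0,0,0,0,0],[-0.2,0,0,0,0,0],[-0.2,0,0,0,0,0],[-0.2,0,0,0,0,0],[-0.2,0,0,0,0,0],[-0.2,0,0,0,0,0],[-0.2,0,0,0,0,0],[0,0,0,0,0,0]]'
python3 -m handwheel '[[0.3,0,0,0,0,0],[0.5,0,0,0,0,0],[0,0,-0.8,0,0,0],[0.3,0,-0.8,0,0,0],[0.9,0,0,0,0,0],[0.3,0,0,0,0,0],[0,0,0,0,0,0]]'
python3 - <<'E'
from h import *
a=cv2.cvtColor(env.read_camera('side'),cv2.COLOR_RGB2BGR);t=cv2.cvtColor(env.read_camera('top'),cv2.COLOR_RGB2BGR);w=cv2.cvtColor(env.read_camera('wrist'),cv2.COLOR_RGB2BGR)
cv2.imwrite('pics/s3.png',np.vstack([np.hstack([cv2.resize(a[130:300,230:400],(400,300)),cv2.resize(t[140:250,205:400],(400,300))]),np.hstack([cv2.resize(w,(400,250))]*2)]))
cv2.imwrite('pics/a3.png',a);cv2.imwrite('pics/t3.png',t)
E
```

```text
time_s: 7.85
tool_pos: [0.5518, 0.0749, 0.1002]
eef_rot: [0.8, 0.6, -0.0, 0.0]
contact_force: [0.3, 0.2, -0.1]
width: 0.03
finger_force: 0.0
time_s: 8.72
tool_pos: [0.5773, 0.1649, 0.1634]
eef_rot: [0.799, 0.601, -0.0, -0.0]
contact_force: [-0.8, -0.2, -0.1]
width: 0.0298
finger_force: 0.0
```

View pics/s3.png

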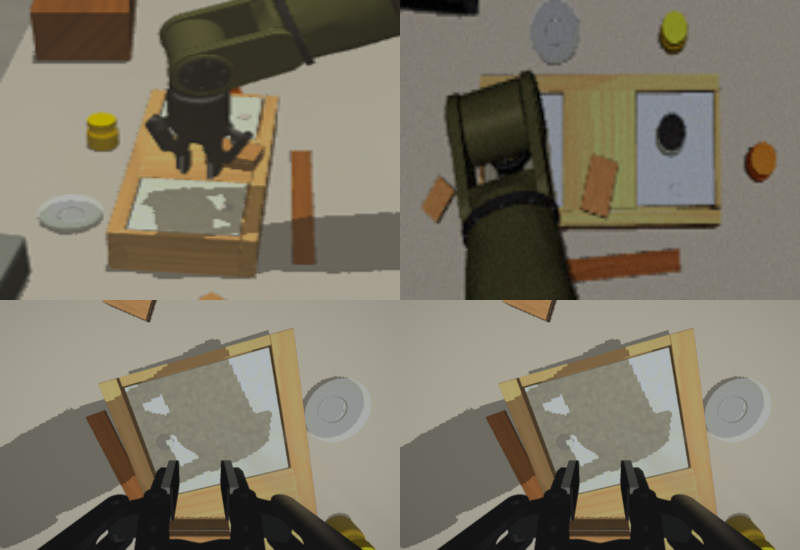

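The box is seen from the top lying wholly on the strip, at about (600,185) in that panel. The press disc shows in the wrist panel at (165,440), which is about full-image (264,224). I'll measure both.

```bash
python3 - <<'E'
from h import *
im=cv2.imread('pics/t3.png');hsv=cv2.cvtColor(im,cv2.COLOR_BGR2HSV);H,S,V=[hsv[...,i].astype(int) for i in range(3)]
roi=np.zeros(H.shape,bool);roi[190:222,285:319]=1
for c in blobs(roi&(H<17)&(S>130)&(V>90)): print('box',rect('top',c,.118))
w=cv2.cvtColor(env.read_camera('wrist'),cv2.COLOR_RGB2BGR);s=env.read_state();c=env.calibration('wrist');X=R.from_quat(s['eef_rot']).as_matrix()
p=ray('wrist',[[264,224]],.091,c)[0];print('disc',p,'shift units',(p-s['tool_pos'])@X/.04)
cv2.imwrite('pics/w3.png',cv2.resize(w[180:270,200:340],None,fx=5,fy=5))
E
```

```text
box [539.9  42.8  42.8  67.9  74.7]
disc [0.5403955  0.16916982 0.091     ] shift units [-0.11509153 -0.92961576  1.82251434]
```

View pics/w3.png

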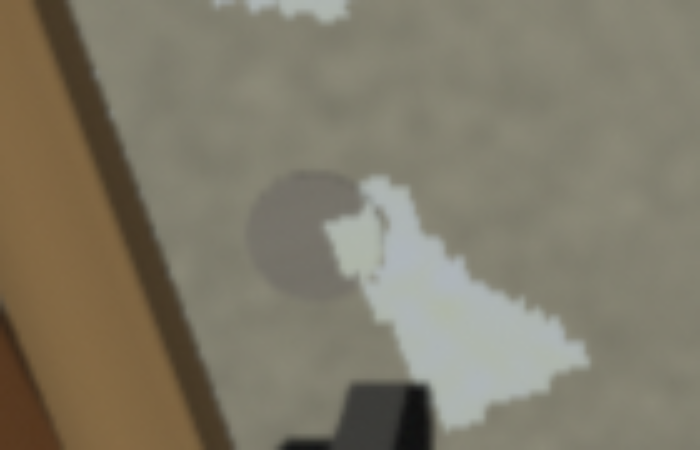

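The box centre is at (0.540, 0.043), within about 1 mm of the strip's centre line. The disc is at crop (316,235), which gives about (0.540, 0.168). I'll shut the fingers, move over the disc and come down to just above it.

```bash
python3 -m handwheel '[[-0.1,-0.45,0,0,0,0],[-0.03,-0.45,0,0,0,0],[0,0,0,0,0,0],[0,0,0,0,0,0],[0,0,0.7,0,0,0],[0,0,0.6,0,0,0],[0,0,0.3,0,0,0],[0,0,0,0,0,0]]' 0 20
python3 -m handwheel '[[0,0,0.05,0,0,0],[0,0,0.05,0,0,0],[0,0,0.05,0,0,0],[0,0,0,0,0,0]]'
```

```text
time_s: 9.93
tool_pos: [0.5416, 0.1687, 0.0997]
eef_rot: [0.8, 0.6, -0.0, -0.0]
contact_force: [0.7, 0.3, 1.0]
width: -0.0
finger_force: 0.0
time_s: 10.42
tool_pos: [0.5415, 0.1689, 0.0941]
eef_rot: [0.8, 0.6, -0.0, -0.0]
contact_force: [0.5, 0.4, 0.2]
width: 0.0002
finger_force: 0.0
```

```bash
for i in 1; do python3 -m handwheel '[[0,0,0.05,0,0,0],[0,0,0.03,0,0,0],[0,0,0,0,0,0]]'; python3 -m handwheel '[[0,0,0.04,0,0,0],[0,0,0.03,0,0,0],[0,0,0,0,0,0]]'; done
```

```text
time_s: 10.8
tool_pos: [0.5416, 0.1689, 0.0911]
eef_rot: [0.8, 0.6, 0.0, 0.0]
contact_force: [-1.5, -0.1, 5.4]
width: -0.0003
finger_force: 2.1
time_s: 11.18
tool_pos: [0.5416, 0.1689, 0.0884]
eef_rot: [0.8, 0.6, 0.0, 0.0]
contact_force: [-1.8, -1.2, 5.9]
width: 0.0001
finger_force: 2.9
```

```bash
python3 -m handwheel '[[0,0,0.03,0,0,0],[0,0,0.02,0,0,0],[0,0,0,0,0,0]]'
```

```text
time_s: 11.55
tool_pos: [0.5417, 0.1689, 0.0865]
eef_rot: [0.8, 0.6, 0.0, 0.0]
contact_force: [-1.6, -0.9, 6.5]
width: 0.0002
finger_force: 3.2
```

```bash
python3 -m handwheel '[[0,0,-0.3,0,0,0],[0,0,-0.5,0,0,0],[0,0,-0.7,0,0,0],[0,0,-0.8,0,0,0],[0,0,-0.8,0,0,0],[0.7,0,-0.7,0,0,0],[0.7,0,-0.4,0,0,0],[0,0,0,0,0,0]]'
python3 -m handwheel '[[0.8,-0.8,0,0,0,0],[0.8,-0.8,0,0,0,0],[0,-0.8,0,0,0,0],[0,-0.8,0,0,0,0],[0,-0.8,0,0,0,0],[0,0,0,0,0,0],[0,0,0,0,0,0]]'
python3 - <<'E'
from h import *
a=cv2.cvtColor(env.read_camera('side'),cv2.COLOR_RGB2BGR);t=cv2.cvtColor(env.read_camera('top'),cv2.COLOR_RGB2BGR)
cv2.imwrite('pics/s4.png',np.hstack([cv2.resize(a[130:300,230:400],(400,400)),cv2.resize(t[140:250,205:400],(400,226)).repeat(1,0)[:226].copy() if 0 else cv2.copyMakeBorder(cv2.resize(t[140:250,205:400],(400,226)),87,87,0,0,cv2.BORDER_CONSTANT)]))
E
```

```text
time_s: 12.55
tool_pos: [0.5574, 0.224, 0.2554]
eef_rot: [0.799, 0.601, 0.001, 0.0]
contact_force: [0.0, -0.2, -0.6]
width: 0.0001
finger_force: 0.0
time_s: 13.42
tool_pos: [0.4217, 0.3282, 0.254]
eef_rot: [0.8, 0.6, -0.0, 0.0]
contact_force: [1.6, 0.4, 0.4]
width: -0.0003
finger_force: 0.0
```

View pics/s4.png

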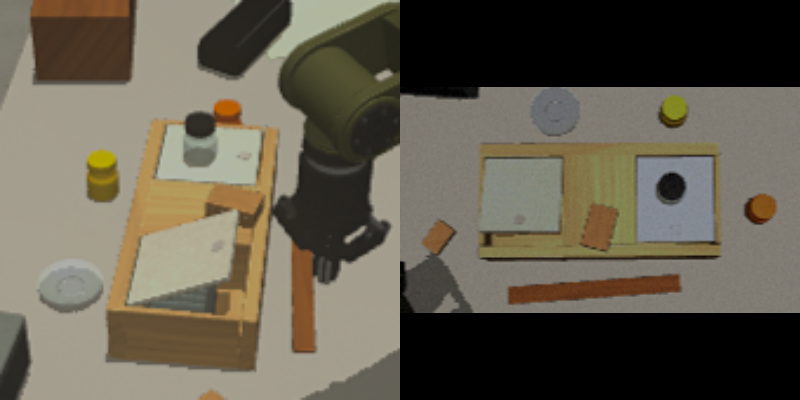

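The left lid stands ajar with its front edge at about (240,215) in the side panel. The box lies flat on the strip at (600,228) in the top panel, and the jar's lid is shut. The arm is clear of everything. I wait a second for things to settle, then hand in.

```bash
python3 -m handwheel '[[0,0,0,0,0,0],[0,0,0,0,0,0],[0,0,0,0,0,0],[0,0,0,0,0,0],[0,0,0,0,0,0],[0,0,0,0,0,0],[0,0,0,0,0,0],[0,0,0,0,0,0]]' >/dev/null; python3 -c "
from station import env
print(env.job_done())"
```

```text
the job is handed in; nothing more can be done
None
```

I pushed the slide box flat onto the middle strip, opened the left lid ajar, left the jar and its lid alone, and handed the job in at about 14.5 s; no verdict came back, but the last pictures showed everything as required.

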